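# Show a tested load's connector to the inspection camera

## Task

The coaxial load in the test jig has been measured and its connector must now be inspected: pull the jig's sprung connector slide back by its knob to its stop, where it clicks in and stays, and lift the load out of the nest. Then hold the load in the air in front of the inspection camera with its connector mouth 60 mm from the lens, centred and square to it, so that the camera looks straight into the connector. Finish while still holding it there, leave the slide parked at its stop, and do not touch the camera or its stand or disturb the other parts on the bench.

Things in the scene. Friction and masses are not known exactly. Their poses are not given: they have to be found in the camera images.
- jig: Test jig, fixed: 200 x 96 x 12 mm aluminium base plate, a nest holding the load, and the sprung slide. Origin on the bench under the load's centre, +x towards the slide, z up. In the nest the load has 1.5 mm play between 4 thin corner locators (10 mm up its sides, within 11 mm of its ends) and a back stop (24 mm up); the middle of both sides is free down to the base plate. It lifts straight up.
- slide (a joint): Travel of the slide, m, along +x of knob. 0 = home: its plug sleeve (24 mm diameter) covers 8 mm of the load's connector and locks the load in. 0.030 = stop. A spring pushes it home (2.5 N, 4 N at the stop); in the last 10 mm a detent adds up to 9 N, then it clicks in and stays at about 0.028. Let go before 0.025, it springs home.
- knob (a point): Centre of the slide's black pull knob: round, 26 mm diameter, 20 mm long, its axis level and 59 mm above the bench, on a 10 mm stem; clear on both sides and above, to be pinched from above across its diameter. +x is the pull direction, out of the jig, z up. The slide's aluminium block (50 mm wide, top 84 mm above the bench) begins 34 mm from here to -x.
- load_mid (a point): Centre of the load to be shown, the one in the jig: a dark finned block 70 mm long (x), 34 wide (y), 34 high (z), flat sides, 0.14 to 0.28 kg, with a threaded round connector, 16 mm diameter, sticking 18 mm out of its +x end. In the jig +x points at the slide, z up, and this centre is 59 mm above the bench.
- load: The same load; origin under its centre, on its underside, 17 mm below load_mid; same axes.
- load_mouth (a point): Centre of the open mouth of the load's connector, 53 mm from the load's centre along its +x; axes as the load's.
- focus (a point): Viewing spot in mid-air on the camera's optical axis, 60 mm in front of the lens, 175 to 265 mm above the bench. +x points from here into the lens, y is level; the camera looks along -x, 12 to 28 degrees downward. Camera: square aluminium body, black lens in a round black ring light of 62 mm diameter whose front is flush with the lens. Only the bench lies below this spot.
- stand: The inspection camera's column stand with all it carries, fixed to the bench, not to be touched. Origin on the bench, Along its +x from the origin: the viewing spot over about 40 mm, base plate (150 x 100 x 15 mm) centred at 230 mm, column (384 mm tall) at 255 mm; the camera overhangs from there towards the spot.
- spare: Bystander: a load like the other, waiting, standing on its end with a white cap on its connector, 34 x 34 mm, 90 mm tall. Origin at the centre of its foot. Leave alone.
- adapter: Bystander: small steel coaxial adapter standing on end, 24 mm diameter, 37 mm tall. Origin at the centre of its foot. Leave alone.
- wrench: Bystander: a wrench 170 mm long with a black handle, lying on the bench. Origin at its middle. Leave alone.
Things that resemble listed ones, but are neither listed nor needed, are in the scene too. What is shaped like the jig but orange or yellow is not meant.

How it is judged:
By the outcome, as a careful person would: the job done as asked, in the order asked, and still so for the second after the job is handed in, while the arm keeps its last pose, push and grip.
It also fails if it takes over 67 s, if anything falls off the work surface, if the arm or the gripper's body presses on something with over 40 N, if the wrist force passes 120 N, or if a joint passes its speed limit or range.

## Robot

A 6-joint arm with a two-finger parallel gripper is mounted at the origin on the work surface. World frame = base frame: x ahead of the robot, y to its left, z up, the work surface at z = 0. Lengths are in m, angles in rad, forces in N, time in s.
With the tool pointing down it reaches from about 0.35 to 0.975 m from the base axis. Payload 4.9 kg.
Tool frame: the origin (TCP) lies between the finger pads; the fingertips stand 19 mm ahead of it and the grasp point (between the pads) is the TCP; z points along the fingers, y is the line along which they close (so a half turn about z gives the same grasp; the last joint's range is limited). The gripper opens to 85 mm and grips with 20 to 120 N. Pads are 22 mm wide; open, the fingers measure 114 mm over their backs; the gripper's body (76 mm by 85 mm) begins 54 mm behind the grasp point. The pads swing forward as they close: fully open they stand 13 mm farther back than shut.
Start: joints at [-1.415, 0.053, 1.613, -0, 1.476, -0.119], TCP at [0.17, -0.602, 0.25] pointing down, gripper open.
Joint ranges: [-3.01, 3.01], [-1.01, 2.22], [0.06, 2.58], [-1.02, 4.17], [0.09, 2.62], [-3.14, 3.14]. Speed limits (rad/s): [2.57, 2.57, 3.14, 3.14, 3.14, 3.14].

## Interface

Orientations are given as a rotation vector (axis times angle).
In Python, from station import ctrl gives the robot as it stands. The module is installed in compiled form; this text tells all that it offers.
- The arm moves only by the tool servo_tool, never from a script. Its argument "increments" is a list that holds one entry, the list of rows, each a list of 5 numbers: the finger opening in cm, from 0 to 8.54, then the shift along the tool's x, y, z in cm, then the turn about the tool's z in degrees. A call has 1 to 5 rows; each row is the pose to reach, as a shift and turn from the pose commanded when the call began, along the tool's axes at that moment; what a row does not reach only later rows make up. A row lasts 1/10 s, in which the tool goes at most 50 mm and 8.59 degrees, less where a joint would pass 70% of its speed; a pose out of reach is approached as far as the arm can. A call with a gripper value outside its range is refused whole. The fingers move at their own pace and stop on an object; "newtons" is the grip in N (left out, the last holds). Time passes only in rows, so rows that repeat a pose let the fingers close. It gives the time, the measured TCP pose, the force, the opening and the grip force at its end, in the units of the state.
- ctrl.get_obs(): the state, without advancing time (a new reading comes with each control period).
- ctrl.get_image(name): name is "scene" or "top" or "wrist"; returns a dict with "img" (384x512x3 uint8, red, green, blue), "fx", "fy", "cx", "cy" (pixels), "k1" (the pictures are not rectified: a ray, as slopes to the right and down, at radius r is drawn at 1 + k1 r^2 times it, then the intrinsics apply), "rvec" (rotation vector, rad) and "tvec" (3), from world to camera coordinates, as OpenCV has them; the wrist camera has in their place "mount" (4x4, takes a point from camera to tool coordinates, whose origin is the TCP and whose axes are the flange's). Camera axes: x right, y down, z forward; pixel columns grow to the right and rows downward; lengths in m; the calibration is good to about 2 mm. A picture is of the moment at which its call begins: read the wrist's pose just before it. There is no depth.
- ctrl.finish_job(): hands the job in; it is judged then, once.
The state is a dict: "t": time; "q": joint angles; "dq": joint speeds; "effort": joint torques, N m; "tool_pos": TCP position; "tool_rot": TCP orientation; "contact_force": force on the tool from outside, world axes, zero at the start; "wrist_torque": the same for the moment, N m; "opening": finger opening in m; "grip_force": force on a finger pad.
Only numpy, scipy, OpenCV 4.12 (cv2) and the standard library are available. Lean on these libraries where they do the work, as an engineer would, in place of code of your own. Each camera call takes 0.05 s, during which the arm holds its last target. There are 200 camera calls.

## Working session

There is one attempt and no reset: what is moved stays moved. The work goes in short steps, Python scripts to look and compute and a tool call to move; the robot and the scene stay as the last step left them, time stands still between calls to the robot, and variables do not carry over. Pictures are saved under pics/ and viewed, at most 10 in all, crops included, and the job is handed in when it is done.

Besides the shell and the picture viewer there is one more tool, called after "Emit:" by a JSON object that holds its "fn" and its "kwargs". servo_tool: Moves the arm, as the interface text tells. Its arguments: {"type":"object","properties":{"increments":{"type":"array"},"newtons":{"type":"number"}},"required":["increments"]}

```bash
mkdir -p pics; cat > h.py <<'E'
import numpy as np, cv2
from scipy.spatial.transform import Rotation as R
from station import ctrl
def save(name,fn):
    o=ctrl.get_obs(); d=ctrl.get_image(name); cv2.imwrite('pics/'+fn,d['img'][:,:,::-1])
    import pickle; pickle.dump((o,d),open('pics/'+fn+'.pkl','wb')); return o,d
def load(fn):
    import pickle; return pickle.load(open('pics/'+fn+'.pkl','rb'))
def cam(o,d):
    """camera->world R, origin"""
    if 'mount' in d:
        T=np.eye(4);T[:3,:3]=R.from_rotvec(o['tool_rot']).as_matrix();T[:3,3]=o['tool_pos'];T=T@np.array(d['mount']);return T[:3,:3],T[:3,3]
    Rc=R.from_rotvec(np.ravel(d['rvec'])).as_matrix();return Rc.T,-Rc.T@np.ravel(d['tvec'])
def ray(o,d,uv):
    K=np.array([[d['fx'],0,d['cx']],[0,d['fy'],d['cy']],[0,0,1.]])
    p=cv2.undistortPoints(np.array([[uv]],float),K,np.array([d['k1'],0,0,0.])).ravel()
    Rw,c=cam(o,d);return c,Rw@np.array([p[0],p[1],1])
def onz(fn,uv,z):
    o,d=load(fn);c,r=ray(o,d,uv);return c+r*(z-c[2])/r[2]
def proj(fn,P):
    o,d=load(fn);Rw,c=cam(o,d);X=(np.atleast_2d(P)-c)@Rw;s=X[:,:2]/X[:,2:];s=s*(1+d['k1']*(s**2).sum(1,keepdims=True))
    return s*[d['fx'],d['fy']]+[d['cx'],d['cy']]
def tri(obs):
    A=np.zeros((3,3));b=np.zeros(3)
    for fn,uv in obs:
        c,r=ray(*load(fn),uv);r=r/np.linalg.norm(r);M=np.eye(3)-np.outer(r,r);A+=M;b+=M@c
    return np.linalg.solve(A,b)
E
python3 - <<'E'
from h import *
a=save('scene','s.png');b=save('top','t.png')
for o,d in(a,b): print(cam(o,d)[1],cam(o,d)[0][:,2],d['fx'],d['k1'])
i=[cv2.resize(cv2.imread('pics/'+f),(800,600),interpolation=cv2.INTER_CUBIC) for f in('s.png','t.png')]
cv2.imwrite('pics/s2.png',i[0]);cv2.imwrite('pics/t2.png',i[1])
E
```

```text
[ 0.84432276 -0.70195638  1.44454521] [-0.25544581  0.45349407 -0.853868  ] 396.14727993515095 -0.03470465481242751
[ 0.32911344 -0.01534946  1.19116465] [ 0.11000224 -0.00132127 -0.99393046] 348.8117834932337 -0.017958742337160334
```

View pics/s2.png

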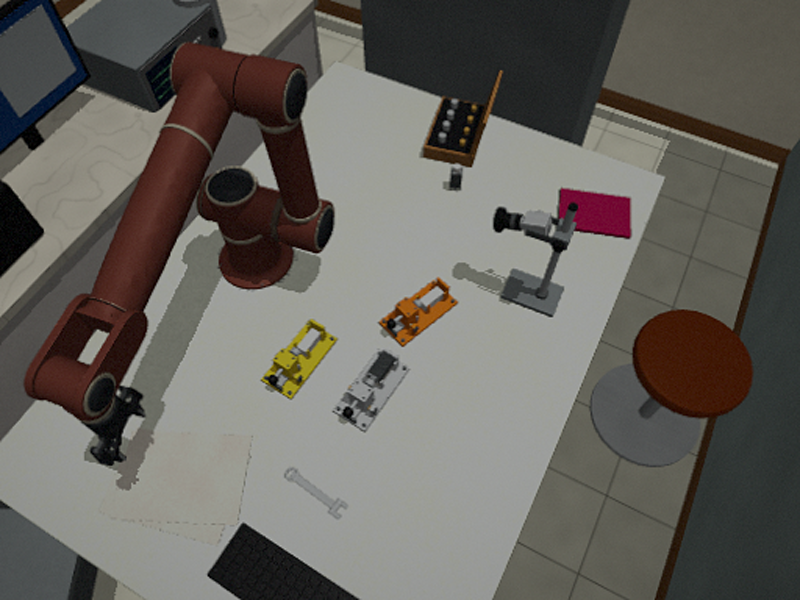

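View pics/t2.png

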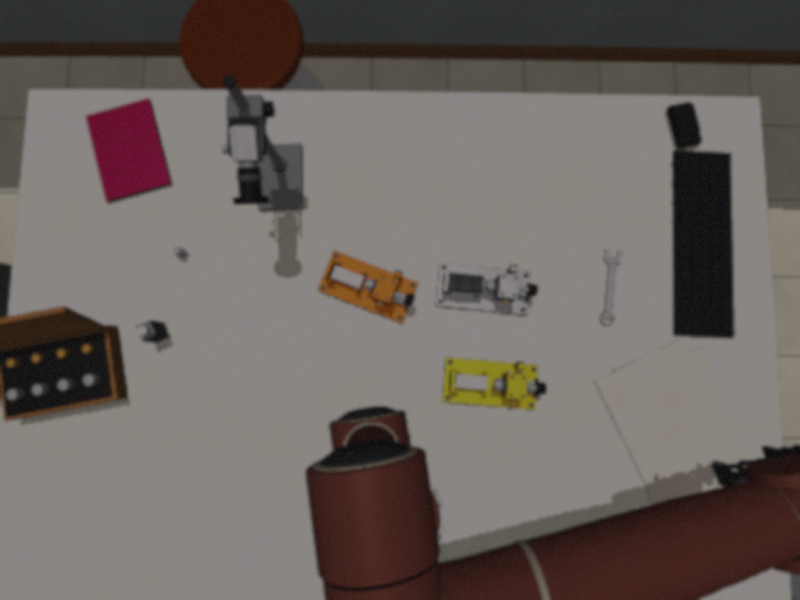

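The scene and top views show the real aluminium jig with the dark load: load at (465,288) and knob at (532,290) in the enlarged top view. The inspection camera's lens is near (500,220) in scene and (250,203) in top. I'll enlarge these areas next.

```bash
python3 - <<'E'
from h import *
s=cv2.imread('pics/s.png');t=cv2.imread('pics/t.png')
def c(i,x,y,w,h):
    q=cv2.resize(i[y:y+h,x:x+w],(400,300),interpolation=cv2.INTER_CUBIC);return cv2.convertScaleAbs(q,alpha=1.5)
m=np.vstack([np.hstack([c(s,300,110,80,60),c(t,125,45,80,60)]),np.hstack([c(s,200,210,80,60),c(t,270,155,80,60)])])
cv2.imwrite('pics/m.png',m)
for n,z,uv in[('load',.076,(465,288)),('knob',.072,(532,290)),('baseTL',.012,(440,263)),('baseTR',.012,(533,268))]:print(n,onz('t.png',np.array(uv)/1.5625,z))
o=ctrl.get_obs();print(o['t'],R.from_rotvec(o['tool_rot']).as_matrix().round(3),o['opening'])
E
```

```text
load [ 0.48017988 -0.15187055  0.076     ]
knob [ 0.47795999 -0.29144083  0.072     ]
baseTL [ 0.54363422 -0.10501448  0.012     ]
baseTR [ 0.53466745 -0.30928986  0.012     ]
0.1 [[ 0.962  0.271 -0.   ]
 [ 0.271 -0.962  0.002]
 [ 0.    -0.002 -1.   ]] 0.08558117586271158
```

View pics/m.png

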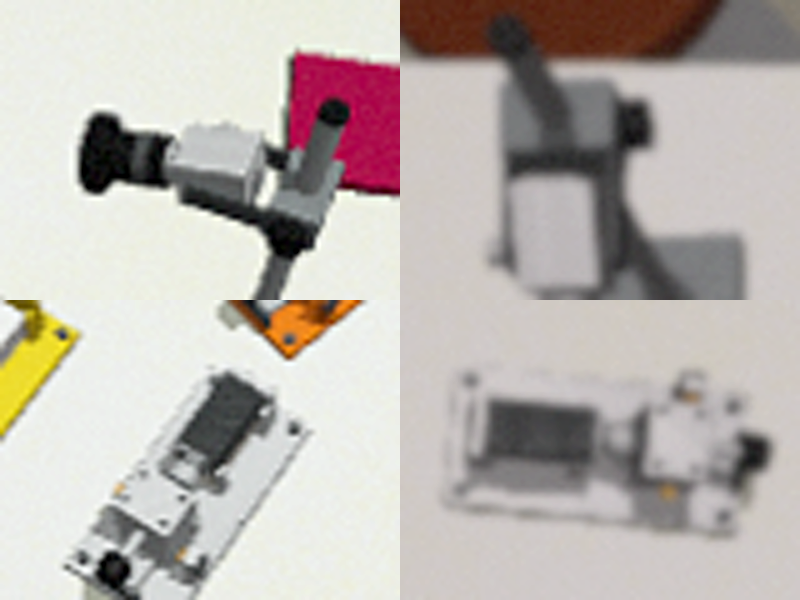

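The crops show the jig pulling almost along world −y: knob at (752,453) and load at (540,432) in this composite. The camera looks toward world −x, tilted down. Next I move above the knob and look from close by.

Emit:
{"fn": "servo_tool", "kwargs": {"increments": [[[8.5,19,-11,0,-36],[8.5,19,-11,0,-36],[8.5,19,-11,0,-36],[8.5,19,-11,0,-36],[8.5,19,-11,0,-36]]]}}

```text
t: 0.6
tool_pos: [0.3247, -0.4409, 0.2497]
tool_rot: [-2.821, -1.38, -0.002]
contact_force: [-0.1, 0.6, 0.4]
opening: 0.0851
grip_force: 0.0
```

```bash
cat > to.py <<'E'
from h import *
def to(P,yaw=None,roundto=None):
    o=ctrl.get_obs();M=R.from_rotvec(o['tool_rot']).as_matrix();d=M.T@(np.array(P)-o['tool_pos'])*100
    y=np.degrees(np.arctan2(M[1,0],M[0,0]));print('t',o['t'],'pos',o['tool_pos'].round(4),'yaw',y.round(2),'z',M[:,2].round(3),'inc cm',d.round(2),'turn',None if yaw is None else -((yaw-y+180)%360-180),'F',np.round(o['contact_force'],1),'op',o['opening'],o['grip_force'])
E
python3 - <<'E'
from to import *
c=lambda x,y:(270+(x-400)/5,155+(y-300)/5)
k=onz('t.png',c(752,453),.059);l=onz('t.png',c(541,432),.076);print(k,l,np.degrees(np.arctan2(*(k-l)[[1,0]])))
print('edges',[onz('t.png',c(*p),.012) for p in((455,372),(740,390),(447,503),(733,533))])
to([k[0],k[1]+.03,.25],87.5)
o=ctrl.get_obs();print(o['q'].round(3))
# camera lens: ring in scene tile, ring front in top
a=(300+98/5,110+152/5);b=(250/1.5625,202/1.5625)
print('ring',tri([('s.png',a),('t.png',b)]))
E
```

```text
[ 0.47968627 -0.2943849   0.059     ] [ 0.48971347 -0.15384408  0.076     ] -94.08098301572855
edges [array([ 0.53985925, -0.1029626 ,  0.012     ]), array([ 0.52941266, -0.29847498,  0.012     ]), array([ 0.44954833, -0.09767545,  0.012     ]), array([ 0.43099807, -0.2920975 ,  0.012     ])]
t 0.6 pos [ 0.3247 -0.4409  0.2497] yaw 52.12 z [ 0.     0.002 -1.   ] inc cm [2.345e+01 1.390e+00 1.000e-02] turn -35.3834557865145 F [-0.1  0.6  0.4] op 0.08507563794442279 0.0
[-1.072e+00 -1.310e-01  1.793e+00  1.000e-03  1.481e+00 -4.110e-01]
ring [0.60838474 0.25196915 0.24757422]
```

Emit:
{"fn": "servo_tool", "kwargs": {"increments": [[[8.5,23.5,1.4,0,-35],[8.5,23.5,1.4,0,-35],[8.5,23.5,1.4,0,-35],[8.5,23.5,1.4,0,-35],[8.5,23.5,1.4,0,-35]]]}}

```text
t: 1.1
tool_pos: [0.4804, -0.2656, 0.2499]
tool_rot: [-2.278, -2.162, -0.001]
contact_force: [-0.1, 0.8, 0.4]
opening: 0.0855
grip_force: 0.0
```

```bash
python3 - <<'E'
from to import *
to([.48,-.264,.25],87.5)
o,d=save('wrist','w1.png');print(d['mount'],d['fx'])
cv2.imwrite('pics/w1b.png',cv2.resize(d['img'][:,:,::-1],(800,600)))
E
```

```text
t 1.1 pos [ 0.4804 -0.2656  0.2499] yaw 87.0 z [-0.     0.001 -1.   ] inc cm [ 0.16 -0.05 -0.01] turn -0.4975671517505589 F [-0.1  0.8  0.4] op 0.08551401070130499 0.0
[[ 1.06442262e-03 -9.48058143e-01 -3.18095308e-01  8.32124067e-02]
 [ 9.99999424e-01  9.64349931e-04  4.72066704e-04 -2.66758801e-04]
 [-1.40791494e-04 -3.18095627e-01  9.48058623e-01 -1.23114688e-01]
 [ 0.00000000e+00  0.00000000e+00  0.00000000e+00  1.00000000e+00]] 344.81343564822566
```

View pics/w1b.png

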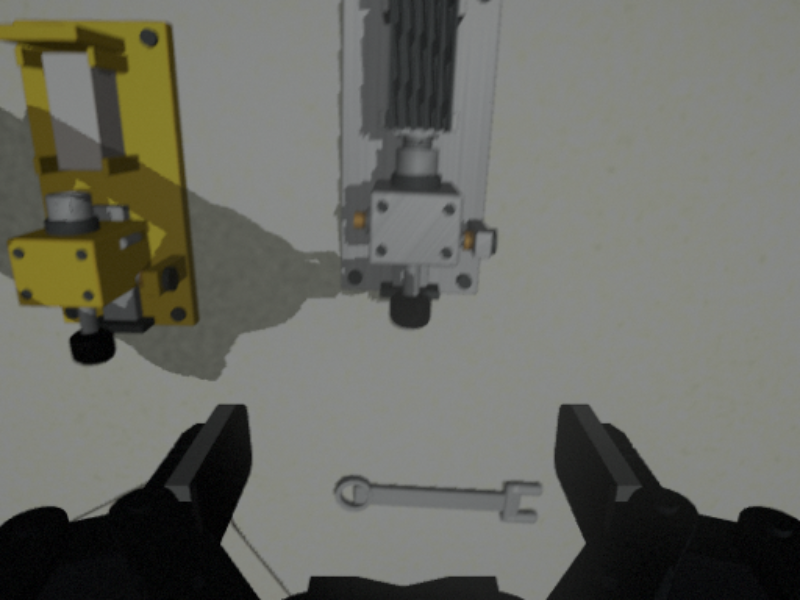

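The wrist view shows the knob at about (410,307), the slide block around (415,225), the load's +x end at (420,130), and the jig base front corners at (341,293) and (478,293). The wrench lies clear below.

```bash
python3 - <<'E'
from to import *
f=lambda p,z:onz('w1.png',np.array(p)/1.5625,z)
k=f((410,309),.064);print('knob',k)
a,b=f((341,293),.012),f((478,293),.012);print('base front',a,b,np.degrees(np.arctan2(*(b-a)[[1,0]])))
l1=f((390,130),.076);l2=f((450,130),.076);print('load end',l1,l2,(l1+l2)/2)
print('load far',(f((395,0),.076)+f((459,0),.076))/2)
print('block',[f(p,.084) for p in((370,192),(460,192),(370,264),(461,264))])
to([k[0],k[1],.06],87)
E
```

```text
knob [ 0.48351872 -0.2911505   0.064     ]
base front [ 0.43544108 -0.29501571  0.012     ] [ 0.53169973 -0.29995196  0.012     ] -2.935619563612842
load end [ 0.47771701 -0.18653401  0.076     ] [ 0.509309  -0.1881345  0.076    ] [ 0.493513   -0.18733426  0.076     ]
load far [ 0.49955184 -0.1257984   0.076     ]
block [array([ 0.46546846, -0.21733452,  0.084     ]), array([ 0.51316576, -0.219767  ,  0.084     ]), array([ 0.46271784, -0.25664367,  0.084     ]), array([ 0.51300007, -0.25921739,  0.084     ])]
t 1.15 pos [ 0.4826 -0.2626  0.2498] yaw 87.1 z [ 0.002  0.004 -1.   ] inc cm [-2.92  0.2  18.97] turn 0.10268434849862729 F [0.5 2.9 0.1] op 0.08492977074775583 0.0
```

Emit:
{"fn": "servo_tool", "kwargs": {"increments": [[[6,-2.9,0.3,5,0],[6,-2.9,0.3,10,0],[6,-2.9,0.3,14,0],[6,-2.9,0.3,17,0],[6,-2.9,0.3,19.3,0]]], "newtons": 60}}

```text
t: 1.65
tool_pos: [0.4786, -0.2962, 0.0536]
tool_rot: [-2.281, -2.154, 0.001]
contact_force: [0.5, 0.6, -1.0]
opening: 0.0602
grip_force: 0.0
```

Emit:
{"fn": "servo_tool", "kwargs": {"increments": [[[1,0,0,0,0],[1,0,0,0,0],[1,0,0,0,0],[1,0,0,0,0],[1,0,0,0,0]]]}}

```text
t: 2.15
tool_pos: [0.4821, -0.2977, 0.0586]
tool_rot: [2.281, 2.154, 0.003]
contact_force: [6.6, -1.0, -7.7]
opening: 0.0238
grip_force: 59.1
```

```bash
python3 - <<'E'
from to import *
to([.485,-.291,.056],87)
E
```

```text
t 2.15 pos [ 0.4821 -0.2977  0.0586] yaw 86.74 z [ 0.005 -0.002 -1.   ] inc cm [0.69 0.25 0.26] turn -0.2641420419910787 F [ 6.6 -1.  -7.7] op 0.023803767319217618 59.09745447803289
```

Emit:
{"fn": "servo_tool", "kwargs": {"increments": [[[1,-0.6,0.1,0,0],[1,-1.2,0.2,0,0],[1,-1.8,0.2,0,0],[1,-2.4,0.2,0,0],[1,-3.0,0.2,0,0]]], "newtons": 80}}

```text
t: 2.65
tool_pos: [0.4797, -0.3265, 0.0585]
tool_rot: [-2.279, -2.155, 0.001]
contact_force: [-4.9, 6.0, 2.2]
opening: 0.0232
grip_force: 79.0
```

Emit:
{"fn": "servo_tool", "kwargs": {"increments": [[[1,0,0,0,0],[1,-0.1,0,0,0],[1,-0.1,0,0,0]]]}}

```text
t: 2.95
tool_pos: [0.4796, -0.3277, 0.0584]
tool_rot: [-2.28, -2.154, 0.001]
contact_force: [-6.5, 7.6, 5.3]
opening: 0.0231
grip_force: 79.3
```

Emit:
{"fn": "servo_tool", "kwargs": {"increments": [[[1,-0.1,0,0,0],[1,-0.2,0,0,0],[1,-0.3,0,0,0]]]}}

```text
t: 3.25
tool_pos: [0.4795, -0.3279, 0.0583]
tool_rot: [-2.277, -2.15, -0.006]
contact_force: [-5.5, 18.4, 10.3]
opening: 0.0225
grip_force: 79.8
```

Emit:
{"fn": "servo_tool", "kwargs": {"increments": [[[1,0.3,0,0,0],[6,0.3,0,0,0],[6,0.3,0,0,0],[6,0.3,0,0,0]]]}}

```text
t: 3.65
tool_pos: [0.4815, -0.3297, 0.0588]
tool_rot: [2.282, 2.155, 0.0]
contact_force: [1.0, 0.1, 0.2]
opening: 0.0601
grip_force: 0.0
```

Emit:
{"fn": "servo_tool", "kwargs": {"increments": [[[6,0,0,-5,0],[6,0,0,-10,0],[6,3,0,-15,0],[6,7,0,-18,0],[6,9,0,-18,0]]]}}

```text
t: 4.15
tool_pos: [0.4883, -0.2391, 0.2446]
tool_rot: [2.276, 2.149, 0.005]
contact_force: [0.3, -0.5, -0.3]
opening: 0.06
grip_force: 0.0
```

Emit:
{"fn": "servo_tool", "kwargs": {"increments": [[[6,1,0,0,0],[6,1,0,0,0],[6,1,0,0,0]]]}}

```text
t: 4.45
tool_pos: [0.4859, -0.229, 0.2361]
tool_rot: [-2.283, -2.156, 0.001]
contact_force: [-0.3, 0.1, -0.3]
opening: 0.0598
grip_force: 0.0
```

```bash
python3 - <<'E'
from to import *
to([.494,-.155,.065],87)
o,d=save('wrist','w2.png')
cv2.imwrite('pics/w2b.png',cv2.resize(d['img'][:,:,::-1],(800,600)))
E
```

```text
t 4.45 pos [ 0.4859 -0.229   0.2361] yaw 86.73 z [-0.002  0.    -1.   ] inc cm [ 7.43  0.41 17.11] turn -0.2710046061739604 F [-0.3  0.1 -0.3] op 0.05983411775085116 0.0
```

View pics/w2b.png

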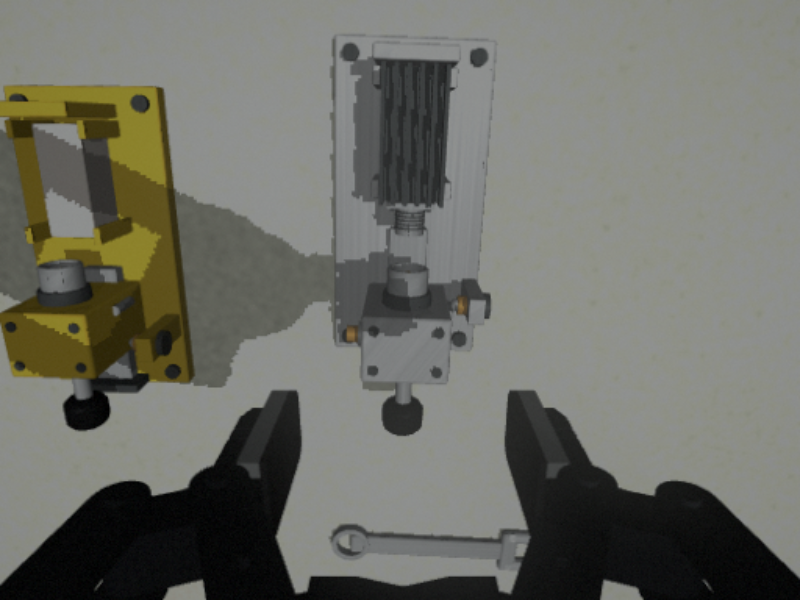

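The slide stays parked at its stop: the load's connector is bare at (412,220), the load spans (415,60) to (412,205), and the block has moved away. Before lifting, I'll measure the inspection camera's axis from the side with the free hand.

Emit:
{"fn": "servo_tool", "kwargs": {"increments": [[[6,0,0,-5,0],[6,2,0,-9,0],[6,6,0,-12,0],[6,10.5,0,-14,0],[6,15,0,-16,0]]]}}

```text
t: 5.0
tool_pos: [0.495, -0.0789, 0.3977]
tool_rot: [-2.287, -2.154, 0.001]
contact_force: [0.6, 0.6, -0.4]
opening: 0.06
grip_force: 0.0
```

Emit:
{"fn": "servo_tool", "kwargs": {"increments": [[[6,25,2,-5,0],[6,25,2,-5,0],[6,25,2,-5,0],[6,25,2,-5,0],[6,25,2,-5,0]]]}}

```text
t: 5.5
tool_pos: [0.529, 0.1651, 0.4454]
tool_rot: [-2.285, -2.155, 0.002]
contact_force: [0.7, -0.6, -0.0]
opening: 0.0601
grip_force: 0.0
```

Emit:
{"fn": "servo_tool", "kwargs": {"increments": [[[6,21,2,0,0],[6,21,2,0,0],[6,21,2,0,0],[6,21,2,0,0],[6,21,2,0,0]]]}}

```text
t: 6.0
tool_pos: [0.561, 0.376, 0.4425]
tool_rot: [-2.279, -2.159, 0.006]
contact_force: [-0.3, -0.0, 0.5]
opening: 0.0599
grip_force: 0.0
```

Emit:
{"fn": "servo_tool", "kwargs": {"increments": [[[6,0,0,0,0],[6,0,0,0,0]]]}}

```text
t: 6.2
tool_pos: [0.5609, 0.3713, 0.4454]
tool_rot: [2.285, 2.156, -0.003]
contact_force: [-0.6, 0.1, -0.7]
opening: 0.0599
grip_force: 0.0
```

```bash
python3 - <<'E'
from to import *
to([.5,.12,.45],180)
o,d=save('wrist','w3.png')
cv2.imwrite('pics/w3b.png',cv2.convertScaleAbs(cv2.resize(d['img'][:,:,::-1],(800,600),interpolation=cv2.INTER_CUBIC),alpha=1.4))
f=lambda p,z:onz('w2.png',np.array(p)/1.5625,z)
print('load ends',(f((377,205),.076)+f((446,206),.076))/2,(f((380,60),.076)+f((452,60),.076))/2)
E
```

```text
t 6.2 pos [0.5609 0.3713 0.4454] yaw 86.66 z [-0.001 -0.001 -1.   ] inc cm [-25.44  -4.62  -0.42] turn -93.3411994895701 F [-0.6  0.1 -0.7] op 0.059882956112685286 0.0
load ends [ 0.49257691 -0.18825166  0.076     ] [ 0.49834439 -0.11798979  0.076     ]
```

View pics/w3b.png

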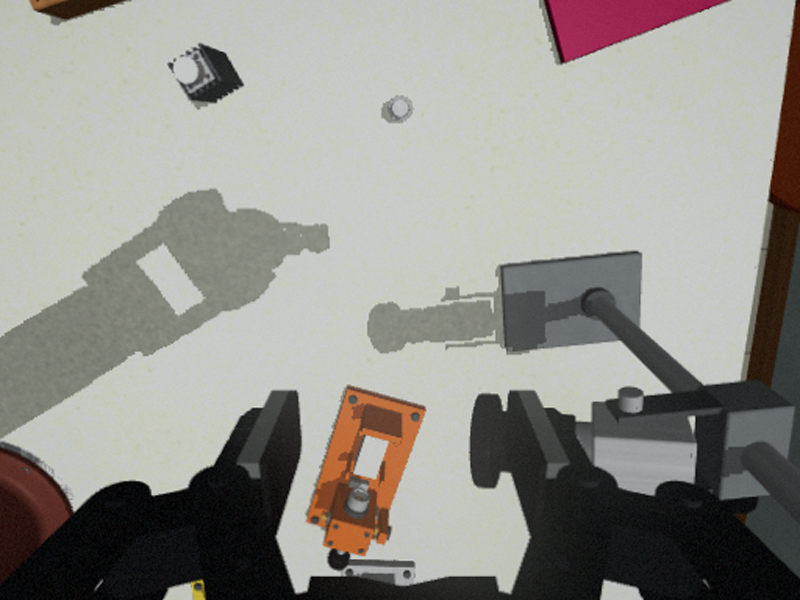

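The view shows the stand base plate at (501,266), (640,252), (642,338) and (508,352), with the spare and adapter well away to the upper left. A finger partly hides the camera, so I'll take two better-placed views.

Emit:
{"fn": "servo_tool", "kwargs": {"increments": [[[6,-10.5,-8.5,-1.5,0],[6,-10.5,-8.5,-1.5,0],[6,-10.5,-8.5,-1.5,0],[6,-10.5,-8.5,-1.5,0],[6,-10.5,-8.5,-1.5,0]]]}}

```text
t: 6.75
tool_pos: [0.4693, 0.2709, 0.4625]
tool_rot: [2.286, 2.154, 0.005]
contact_force: [0.2, 0.3, 0.2]
opening: 0.0602
grip_force: 0.0
```

```bash
python3 - <<'E'
from to import *
to([.62,.14,.46],86.7)
save('wrist','w4.png')
E
```

```text
t 6.75 pos [0.4693 0.2709 0.4625] yaw 86.59 z [ 0.003  0.001 -1.   ] inc cm [-12.17  15.83   0.28] turn -0.11030507185597571 F [0.2 0.3 0.2] op 0.06020372957757786 0.0
```

Emit:
{"fn": "servo_tool", "kwargs": {"increments": [[[6,-12,16,0,0],[6,-12,16,0,0],[6,-12,16,0,0],[6,-12,16,0,0],[6,-12,16,0,0]]]}}

```text
t: 7.3
tool_pos: [0.6264, 0.1396, 0.4569]
tool_rot: [-2.289, -2.149, 0.007]
contact_force: [-0.7, -0.1, -1.6]
opening: 0.0597
grip_force: 0.0
```

Emit:
{"fn": "servo_tool", "kwargs": {"increments": [[[6,0,0,0,0],[6,0,0,0,0]]]}}

```text
t: 7.5
tool_pos: [0.6223, 0.1443, 0.4609]
tool_rot: [-2.282, -2.158, 0.0]
contact_force: [-0.3, 0.5, -0.7]
opening: 0.0599
grip_force: 0.0
```

```bash
python3 - <<'E'
from to import *
to([.495,-.153,.2],87)
save('wrist','w5.png')
i=[]
for n in('w4.png','w5.png'):
    g=cv2.imread('pics/'+n); u,v=proj(n,[.67,.25,.25])[0]; print(n,u,v)
    x=int(np.clip(u-100,0,512-200));y=int(np.clip(v-75,0,384-150));print(x,y)
    i.append(cv2.convertScaleAbs(cv2.resize(g[y:y+150,x:x+200],(400,300),interpolation=cv2.INTER_CUBIC),alpha=1.5))
m=cv2.resize(np.vstack(i),(800,1200),interpolation=cv2.INTER_CUBIC)
cv2.imwrite('pics/m4.png',m[:600]);cv2.imwrite('pics/m5.png',m[600:])
E
```

```text
t 7.5 pos [0.6223 0.1443 0.4609] yaw 86.79 z [-0.001  0.    -1.   ] inc cm [-30.41 -11.02  26.09] turn -0.2134093290239889 F [-0.3  0.5 -0.7] op 0.059944246943933445 0.0
w4.png 454.651987832936 174.07021756067962
312 99
w5.png 304.29305599935856 48.685416000844754
204 0
```

View pics/m4.png

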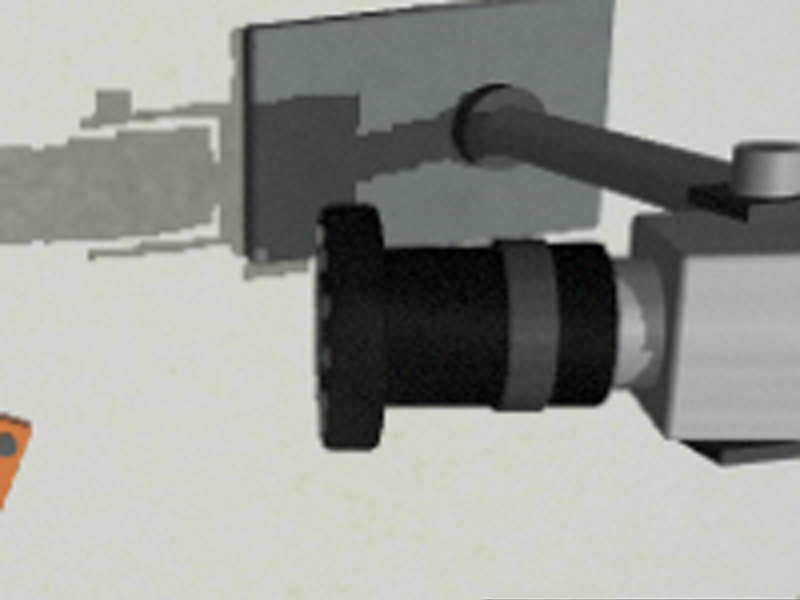

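View pics/m5.png

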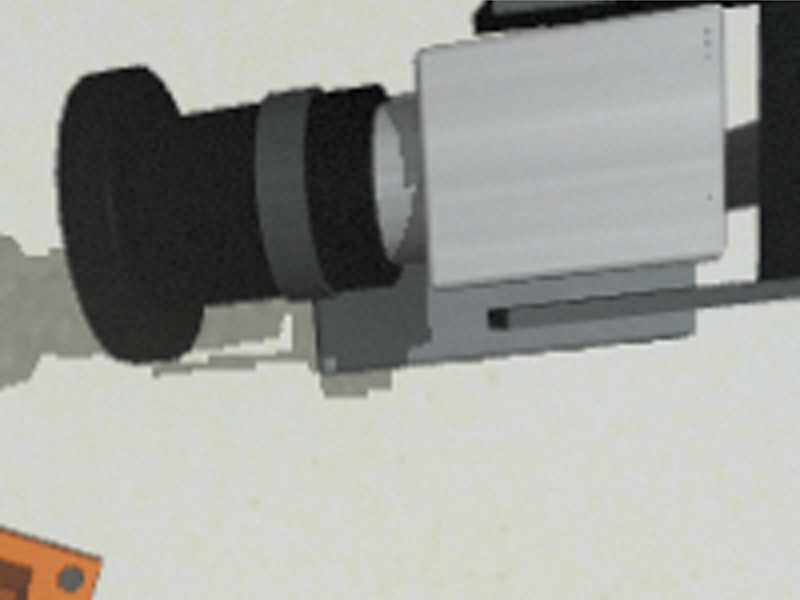

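Both views show the black ring light and lens barrel clearly. The ring is at crop (316–385, 205–450) in view 4 and (57–204, 67–362) in view 5. I'll fit a cylinder model to these outlines.

```bash
cat > fit.py <<'E'
from h import *
from scipy.optimize import least_squares
V={'w4.png':(312,99,[(316,330),(318,260),(318,400),(328,210),(350,205),(375,210),(385,230),(384,430),(375,447),(350,450),(325,445)],[(400,247),(490,246),(565,242),(605,245),(400,406),(480,405),(600,403)]),
'w5.png':(204,0,[(57,190),(60,120),(75,78),(100,70),(145,67),(170,85),(182,113),(68,250),(85,310),(105,345),(130,362),(170,360),(192,340),(204,305)],[(185,114),(250,102),(330,91),(375,86),(207,304),(272,298)])}
a=np.linspace(0,2*np.pi,90)
def axes(y,p):
    x=np.array([np.cos(p)*np.cos(y),np.cos(p)*np.sin(y),np.sin(p)]);l=np.array([-np.sin(y),np.cos(y),0]);return x,l,np.cross(x,l)
def res(q):
    P=q[:3];x,l,u=axes(q[3],q[4]);C=np.outer(np.cos(a),l)+np.outer(np.sin(a),u);r=[]
    for n,(ox,oy,ring,bar) in V.items():
        for pts,R0,s0,s1 in((ring,.031,0,q[5]),(bar,q[6],q[5],.1)):
            h=cv2.convexHull(proj(n,np.vstack([P+x*s0+R0*C,P+x*s1+R0*C])).astype(np.float32))
            r+=[cv2.pointPolygonTest(h,(ox+X/4,oy+Y/4),True) for X,Y in pts]
    return r
if __name__=='__main__':
    s=least_squares(res,[.608,.252,.248,0,.35,.015,.02],x_scale=[.01,.01,.01,.1,.1,.01,.01],diff_step=1e-4,loss='soft_l1')
    q=s.x;cov=np.sqrt(np.diag(np.linalg.inv(s.jac.T@s.jac)))*np.std(s.fun)
    print(q[:3],np.degrees(q[3:5]),q[5:],'rms',np.std(s.fun),cov)
    print('focus',q[:3]-.06*axes(*q[3:5])[0])
    f=lambda p,z:onz('w3.png',np.array(p)/1.5625,z)
    B=[f(p,.015) for p in((501,266),(640,252),(642,338),(508,352))];print('base',np.mean(B,0),[np.degrees(np.arctan2(*(B[i]-B[j])[[1,0]])) for i,j in((1,0),(2,3))],[np.linalg.norm(B[i]-B[j]) for i,j in((1,0),(2,3),(3,0))])
E
python3 fit.py
```

```text
[0.60558106 0.2477136  0.25413571] [ 2.61480601 16.74007017] [0.01111891 0.01960064] rms 0.4865943325947189 [0.00016715 0.00015792 0.00045926 0.00443643 0.00644275 0.00026875
 0.00013921]
focus [0.5481836  0.24509233 0.23685389]
base [0.73955416 0.25550994 0.015     ] [np.float64(2.7620444147348895), np.float64(3.1393521843029086)] [np.float64(0.14748256588441488), np.float64(0.1500587029881567), np.float64(0.10046723582940215)]
```

```bash
python3 - <<'E'
from to import *
f=lambda n,p,z:onz(n,np.array(p)/1.5625,z)
print('orange knob',f('w3.png',(340,555),.062),f('w1.png',(340,555),.06)*0)
print('orange base',[f('w3.png',p,.012) for p in((310,520),(372,553))])
print('top orange end',[f('t.png',p,.05) for p in((410,300),(402,322),(417,275))])
print('stop',[f('w2.png',p,.066) for p in((374,43),(460,45),(374,57),(459,60))])
print('base rear',[f('w2.png',p,.012) for p in((334,36),(496,40))])
to([.495,-.153,.3],87)
E
```

```text
orange knob [ 0.46308843 -0.02977206  0.062     ] [ 0. -0.  0.]
orange base [array([ 0.42030079, -0.01918377,  0.012     ]), array([ 0.49501216, -0.07650471,  0.012     ])]
top orange end [array([ 0.45702091, -0.03901585,  0.05      ]), array([ 0.41041926, -0.02258982,  0.05      ]), array([ 0.5104463 , -0.05343602,  0.05      ])]
stop [array([ 0.47812464, -0.10798445,  0.066     ]), array([ 0.5208492 , -0.11127554,  0.066     ]), array([ 0.47766492, -0.11443266,  0.066     ]), array([ 0.52017174, -0.11819151,  0.066     ])]
base rear [array([ 0.45261516, -0.09581893,  0.012     ]), array([ 0.54767259, -0.10327206,  0.012     ])]
t 7.55 pos [0.622  0.1447 0.4614] yaw 86.82 z [ 0.  0. -1.] inc cm [-30.43 -11.03  16.13] turn -0.17594377505429293 F [ 0.7 -0.7  1. ] op 0.060152577925922386 0.0
```

Emit:
{"fn": "servo_tool", "kwargs": {"increments": [[[6,-24,-8.8,0,0],[6,-24,-8.8,0,0],[6,-24,-8.8,0,0],[6,-24,-8.8,0,0],[6,-24,-8.8,0,0]]]}}

```text
t: 8.05
tool_pos: [0.5216, -0.0858, 0.4621]
tool_rot: [2.279, 2.159, 0.002]
contact_force: [0.5, -0.9, -0.7]
opening: 0.0599
grip_force: 0.0
```

Emit:
{"fn": "servo_tool", "kwargs": {"increments": [[[6,-5.7,-2.2,3,0],[6,-5.7,-2.2,8,0],[6,-5.7,-2.2,13,0],[6,-5.7,-2.2,18,0],[6,-5.7,-2.2,23,0]]]}}

```text
t: 8.55
tool_pos: [0.4976, -0.1405, 0.2403]
tool_rot: [2.28, 2.157, 0.002]
contact_force: [0.4, 0.0, 0.4]
opening: 0.0599
grip_force: 0.0
```

Emit:
{"fn": "servo_tool", "kwargs": {"increments": [[[6,0,0,5,0],[6,0,0,8,0],[6,0,0,8,0]]]}}

```text
t: 8.85
tool_pos: [0.4945, -0.1388, 0.1559]
tool_rot: [-2.275, -2.153, 0.006]
contact_force: [1.1, 0.3, 0.1]
opening: 0.0598
grip_force: 0.0
```

```bash
python3 - <<'E'
from to import *
for i in range(1): to([.4955,-.146,.064],87.05)
E
```

```text
t 8.85 pos [ 0.4945 -0.1388  0.1559] yaw 86.85 z [-0.009  0.004 -1.   ] inc cm [-0.75  0.23  9.18] turn -0.2017501563360895 F [1.1 0.3 0.1] op 0.059802646806272126 0.0
```

Emit:
{"fn": "servo_tool", "kwargs": {"increments": [[[6,-0.6,0.1,3,0],[6,-0.6,0.1,6,0],[6,-0.6,0.1,8.7,0],[6,-0.6,0.1,8.7,0],[6,-0.6,0.1,8.7,0]]]}}

```text
t: 9.35
tool_pos: [0.4999, -0.1475, 0.0764]
tool_rot: [2.281, 2.157, 0.002]
contact_force: [1.1, -0.0, 0.2]
opening: 0.0598
grip_force: 0.0
```

Emit:
{"fn": "servo_tool", "kwargs": {"increments": [[[2,0,0,0,0],[2,0,0,0,0],[2,0,0,0,0],[2,0,0,0,0],[2,0,0,0,0]]], "newtons": 40}}

```text
t: 9.85
tool_pos: [0.4976, -0.1477, 0.0768]
tool_rot: [-2.283, -2.155, 0.004]
contact_force: [-11.8, 1.9, 11.9]
opening: 0.0332
grip_force: 39.2
```

```bash
python3 - <<'E'
from to import *
for i in range(1): to([.4955,-.146,.064],87.05)
E
```

```text
t 9.85 pos [ 0.4976 -0.1477  0.0768] yaw 86.69 z [-0.004 -0.    -1.   ] inc cm [ 0.16 -0.22  1.28] turn -0.3564173664008763 F [-11.8   1.9  11.9] op 0.03322167196398896 39.181684255599976
```

Emit:
{"fn": "servo_tool", "kwargs": {"increments": [[[6,0,0,0,0],[6,0,-0.2,0,0],[6,0,-0.2,0.6,0],[6,0,-0.2,1.2,0],[6,0,-0.2,1.2,0]]]}}

```text
t: 10.35
tool_pos: [0.4956, -0.1469, 0.0606]
tool_rot: [-2.282, -2.156, 0.001]
contact_force: [-0.2, -0.4, -0.0]
opening: 0.0599
grip_force: 0.0
```

Emit:
{"fn": "servo_tool", "kwargs": {"increments": [[[6,0,0,0,0],[2,0,0,0,0],[2,0,0,0,0],[2,0,0,0,0],[2,0,0,0,0]]]}}

```text
t: 10.85
tool_pos: [0.4967, -0.1474, 0.0624]
tool_rot: [2.283, 2.157, 0.0]
contact_force: [0.2, 0.4, 1.5]
opening: 0.0333
grip_force: 40.7
```

```bash
python3 - <<'E'
from to import *
for i in range(1): to([.4955,-.146,.064],87.05)
E
```

```text
t 10.85 pos [ 0.4967 -0.1474  0.0624] yaw 86.74 z [ 0. -0. -1.] inc cm [ 0.13 -0.13 -0.16] turn -0.3053523513756886 F [0.2 0.4 1.5] op 0.033267427929054405 40.65691530704498
```

Emit:
{"fn": "servo_tool", "kwargs": {"increments": [[[2,0,0,-2,0],[2,0,0,-4.5,0],[2,3,0,-4.5,0],[2,6.7,0,-4.5,0],[2,6.7,0,-4.5,0]]]}}

```text
t: 11.35
tool_pos: [0.4995, -0.0773, 0.1062]
tool_rot: [-2.278, -2.16, -0.0]
contact_force: [0.1, -0.3, -3.3]
opening: 0.0339
grip_force: 40.8
```

Emit:
{"fn": "servo_tool", "kwargs": {"increments": [[[2,0,0,0,0],[2,0,0,0,0],[2,0,0,0.8,0],[2,0,0,1.6,0],[2,0,0,1.6,0]]], "newtons": 30}}

```text
t: 11.85
tool_pos: [0.4989, -0.0806, 0.0889]
tool_rot: [-2.282, -2.154, 0.003]
contact_force: [0.6, -0.0, -3.6]
opening: 0.0335
grip_force: 40.8
```

```bash
python3 - <<'E'
from to import *
for i in range(1): to([.499,-.080,.0865],87.05)
E
```

```text
t 11.85 pos [ 0.4989 -0.0806  0.0889] yaw 86.69 z [-0.004  0.001 -1.   ] inc cm [0.06 0.01 0.24] turn -0.3616562737464619 F [ 0.6 -0.  -3.6] op 0.033526907964924905 40.849143862724304
```

Emit:
{"fn": "servo_tool", "kwargs": {"increments": [[[2.8,0,0,0.2,0],[2.8,0,0,0.3,0],[2.8,0,0,0.3,0]]], "newtons": 25}}

```text
t: 12.15
tool_pos: [0.5003, -0.0805, 0.088]
tool_rot: [2.284, 2.157, -0.0]
contact_force: [0.2, -0.1, -2.1]
opening: 0.034
grip_force: 40.8
```

Emit:
{"fn": "servo_tool", "kwargs": {"increments": [[[2.8,0,0,0.1,0],[2.8,0,0,0.2,0],[2.8,0,0,0.2,0]]]}}

```text
t: 12.45
tool_pos: [0.5005, -0.0805, 0.0864]
tool_rot: [2.283, 2.157, 0.0]
contact_force: [-0.7, 0.8, -1.3]
opening: 0.0334
grip_force: 41.0
```

Emit:
{"fn": "servo_tool", "kwargs": {"increments": [[[2.8,0,0,0.1,0],[2.8,0,0,0.2,0],[2.8,0,0,0.2,0]]]}}

```text
t: 12.75
tool_pos: [0.5006, -0.0804, 0.0861]
tool_rot: [-2.283, -2.157, 0.001]
contact_force: [-5.8, 3.0, 9.8]
opening: 0.0335
grip_force: 43.1
```

Emit:
{"fn": "servo_tool", "kwargs": {"increments": [[[2.8,0,0,0.1,0],[2.8,0,0,0.2,0],[2.8,0,0,0.2,0]]]}}

```text
t: 13.05
tool_pos: [0.501, -0.0802, 0.0851]
tool_rot: [-2.284, -2.157, -0.001]
contact_force: [-8.5, 4.4, 15.1]
opening: 0.0337
grip_force: 40.1
```

Emit:
{"fn": "servo_tool", "kwargs": {"increments": [[[2.8,0,0,0.1,0],[2.8,0,0,0.2,0],[2.8,0,0,0.2,0]]]}}

```text
t: 13.35
tool_pos: [0.5011, -0.0796, 0.0833]
tool_rot: [-2.283, -2.156, -0.002]
contact_force: [-8.4, 7.9, 18.2]
opening: 0.0333
grip_force: 40.8
```

```bash
python3 - <<'E'
from to import *
to([.499,-.080,.0785],87.05); print(ctrl.get_obs()['wrist_torque'])
E
```

```text
t 13.35 pos [ 0.5011 -0.0796  0.0833] yaw 86.72 z [-0.     0.002 -1.   ] inc cm [-0.05 -0.21  0.48] turn -0.3299206649143116 F [-8.4  7.9 18.2] op 0.03332903226390538 40.77053189277649
[ 0.73890906  1.42630462 -0.3224676 ]
```

Emit:
{"fn": "servo_tool", "kwargs": {"increments": [[[2.8,0,0,0.1,0],[2.8,0,-0.1,0.2,0],[2.8,0,-0.1,0.3,0],[2.8,0,-0.1,0.4,0],[2.8,0,-0.1,0.5,0]]]}}

```text
t: 13.85
tool_pos: [0.5011, -0.0786, 0.0791]
tool_rot: [-2.283, -2.156, -0.007]
contact_force: [-4.7, 12.3, 19.0]
opening: 0.0335
grip_force: 42.3
```

Emit:
{"fn": "servo_tool", "kwargs": {"increments": [[[2.8,0,0,0.0,0]]]}}

```text
t: 13.95
tool_pos: [0.5011, -0.0786, 0.079]
tool_rot: [-2.283, -2.156, -0.007]
contact_force: [-5.9, 11.6, 18.9]
opening: 0.0332
grip_force: 42.6
```

Emit:
{"fn": "servo_tool", "kwargs": {"increments": [[[2.8,0,0,-3,0],[2.8,0,0,-7,0],[2.8,0,0,-12,0],[2.8,0,0,-12,0],[2.8,0,0,-12,0]]], "newtons": 60}}

```text
t: 14.45
tool_pos: [0.5002, -0.0807, 0.1967]
tool_rot: [2.281, 2.155, 0.003]
contact_force: [-0.8, 0.2, -3.4]
opening: 0.0334
grip_force: 61.3
```

```bash
python3 - <<'E'
from to import *
to([.499,-.080,.2],87.05); print(ctrl.get_obs()['wrist_torque'])
o,d=save('wrist','w6.png');g=d['img'][:,:,::-1]
M=R.from_rotvec(o['tool_rot']).as_matrix()
for p in([0,0,0],[.035,0,.02],[-.035,0,.02]):print(proj('w6.png',o['tool_pos']+M@np.array(p)))
cv2.imwrite('pics/w6b.png',cv2.convertScaleAbs(cv2.resize(g[234:384,156:356],(800,600),interpolation=cv2.INTER_CUBIC),alpha=2.2))
E
```

```text
t 14.45 pos [ 0.5002 -0.0807  0.1967] yaw 86.75 z [ 0.003 -0.001 -1.   ] inc cm [ 0.06 -0.12 -0.33] turn -0.30015509146511477 F [-0.8  0.2 -3.4] op 0.03339308255673239 61.31372809410095
[0.01036924 0.05600707 0.04561828]
[[257.96313572 288.19084911]]
[[258.02164683 193.17759589]]
[[257.81225594 324.56022072]]
```

View pics/w6b.png

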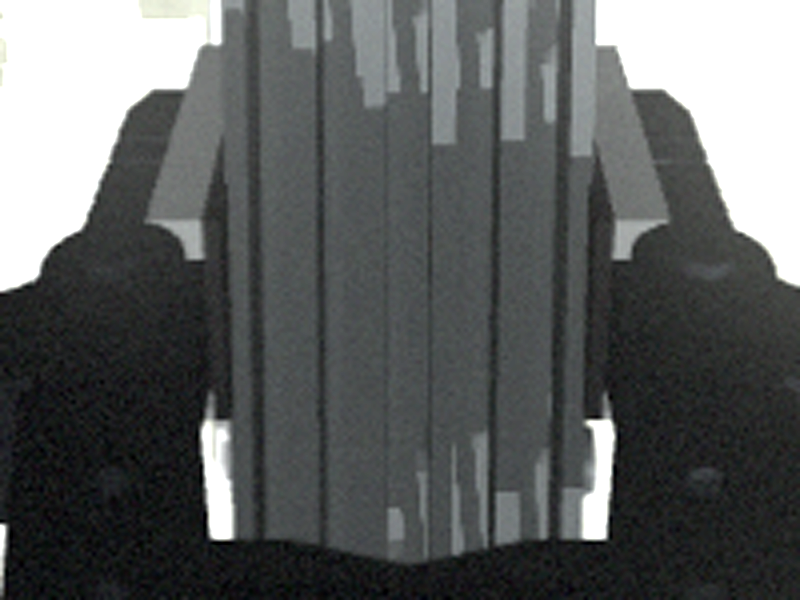

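The load is held between the pads. Its fin grooves (e.g. x≈250 and 560) converge downward, so the vanishing point of those grooves gives the load's tilt. I'll compute it numerically.

```bash
cat > tilt.py <<'E'
from h import *
from scipy.signal import savgol_filter
def tilt(fn,v0=262,v1=366,cols=(205,311),dbg=True):
    o,d=load(fn);g=cv2.cvtColor(d['img'],cv2.COLOR_RGB2GRAY).astype(float)
    # track dark grooves from the middle row, in both directions
    vm=320;row=lambda v:cv2.GaussianBlur(g[v-1:v+2].mean(0)[None],(0,0),.8)[0]
    r=row(vm);seeds=[u for u in range(*cols) if r[u]==r[u-3:u+4].min() and min(r[u-4:u].max(),r[u+1:u+5].max())-r[u]>5]
    K=np.array([[d['fx'],0,d['cx']],[0,d['fy'],d['cy']],[0,0,1.]]);L=[]
    for s in seeds:
        pts=[]
        for rng in(range(vm,v1),range(vm-1,v0,-1)):
            u=s
            for v in rng:
                r=row(v);k=u-1+np.argmin(r[u-1:u+2]);a,b,c=r[k-1:k+2];den=a-2*b+c
                if den<2:continue
                pts.append((k+.5*(a-c)/den,v));u=k
        p=cv2.undistortPoints(np.array(pts)[None],K,np.array([d['k1'],0,0,0.])).reshape(-1,2)
        if len(p)<60:continue
        A=np.c_[p[:,1],np.ones(len(p))];w=np.ones(len(p))
        for _ in range(5):
            m=np.linalg.lstsq(A*w[:,None],p[:,0]*w,rcond=None)[0];e=p[:,0]-A@m;w=1/(1+(e/np.median(abs(e)+1e-6)/2)**2)
        L.append((m[0],m[1],len(p),np.sqrt(np.average(e**2,weights=w))*d['fx']))
    L=np.array(L)
    # lines x=m*y+c all through (xv,yv): m*yv - xv = -c
    sol=lambda L:np.linalg.lstsq(np.c_[L[:,0],-np.ones(len(L))],-L[:,1],rcond=None)[0]
    # regress m on c: m = (xv-c)/yv
    k=np.polyfit(L[:,1],L[:,0],1);yv=-1/k[0];xv=k[1]*yv
    dirc=np.array([xv,yv,1])*np.sign(yv);dirc/=np.linalg.norm(dirc)
    dt=np.array(d['mount'])[:3,:3]@dirc
    Mw=R.from_rotvec(o['tool_rot']).as_matrix()@dt
    if dbg:print(np.c_[L[:,:2]*d['fx'],L[:,2:]].round(2));print('resid m*100px',((L[:,0]-np.polyval(k,L[:,1]))*100).round(2))
    print('load x in tool',dt.round(3),'tilt deg',np.degrees(np.arctan2(-dt[2],-dt[0])).round(2),'world',Mw.round(3))
if __name__=='__main__':
    import sys;tilt(sys.argv[1])
E
python3 tilt.py w6.png
```

```text
[[ 4.620e+00 -3.963e+01  1.030e+02  6.000e-02]
 [ 1.980e+00 -2.245e+01  1.030e+02  5.000e-02]
 [-4.040e+00  2.301e+01  1.030e+02  1.200e-01]
 [-6.400e+00  4.011e+01  1.030e+02  1.200e-01]]
resid m*100px [ 0.04 -0.05  0.01  0.  ]
load x in tool [-0.982 -0.002 -0.187] tilt deg 10.76 world [-0.058 -0.981  0.188]
```

Emit:
{"fn": "servo_tool", "kwargs": {"increments": [[[2.8,0,0,4,0],[2.8,0,0,8,0],[2.8,0,0,11,0],[2.8,0,0,11.6,0],[2.8,0,0,11.8,0]]], "newtons": 40}}

```text
t: 15.0
tool_pos: [0.4963, -0.0787, 0.0752]
tool_rot: [-2.277, -2.15, 0.006]
contact_force: [-11.6, 7.8, 18.3]
opening: 0.0333
grip_force: 66.5
```

Emit:
{"fn": "servo_tool", "kwargs": {"increments": [[[2.8,0,0,0.1,0],[2.8,0,0,0.2,0],[2.8,0,0,0.3,0],[2.8,0,0,0.4,0],[2.8,0,0,0.4,0]]]}}

```text
t: 15.5
tool_pos: [0.4976, -0.0787, 0.0748]
tool_rot: [-2.279, -2.151, 0.004]
contact_force: [-15.8, 10.9, 26.3]
opening: 0.0331
grip_force: 68.2
```

Emit:
{"fn": "servo_tool", "kwargs": {"increments": [[[2.8,0,0,0.1,0],[2.8,0,0,0.2,0],[2.8,0,0,0.25,0],[2.8,0,0,0.25,0]]]}}

```text
t: 15.9
tool_pos: [0.4989, -0.0787, 0.0736]
tool_rot: [-2.28, -2.153, 0.001]
contact_force: [-13.8, 12.2, 29.7]
opening: 0.0331
grip_force: 69.4
```

Emit:
{"fn": "servo_tool", "kwargs": {"increments": [[[2.8,0,0,-3,0],[2.8,0,0,-7,0],[2.8,0,0,-12,0],[2.8,0,0,-12,0],[2.8,0,0,-12,0]]], "newtons": 60}}

```text
t: 16.4
tool_pos: [0.4992, -0.0804, 0.1901]
tool_rot: [-2.284, -2.157, 0.0]
contact_force: [-0.6, -0.3, -3.5]
opening: 0.0336
grip_force: 65.2
```

```bash
python3 - <<'E'
from to import *
from tilt import tilt
to([.499,-.080,.2],87.05)
save('wrist','w7.png');tilt('w7.png')
E
```

```text
t 16.4 pos [ 0.4992 -0.0804  0.1901] yaw 86.74 z [-0.  0. -1.] inc cm [ 0.04 -0.02 -0.99] turn -0.3080241887574857 F [-0.6 -0.3 -3.5] op 0.033574269613886355 65.21135687828064
[[-1.080e+00 -3.827e+01  1.030e+02  4.000e-02]
 [-9.600e-01 -2.172e+01  1.030e+02  6.000e-02]
 [ 2.200e-01  5.400e+00  1.010e+02  5.000e-02]
 [ 7.500e-01  2.176e+01  1.030e+02  1.000e-01]
 [ 3.900e-01  3.844e+01  1.030e+02  1.000e-01]]
resid m*100px [ 0.   -0.08  0.07  0.11 -0.11]
load x in tool [-0.94   0.    -0.341] tilt deg 19.95 world [-0.053 -0.939  0.341]
```

Emit:
{"fn": "servo_tool", "kwargs": {"increments": [[[2.8,-5.4,0,0,0],[2.8,-5.4,0,4,0],[2.8,-5.4,0,8,0],[2.8,-5.4,0,9.2,0],[2.8,-5.4,0,9.2,0]]], "newtons": 60}}

```text
t: 16.95
tool_pos: [0.4933, -0.1331, 0.0943]
tool_rot: [-2.278, -2.152, 0.006]
contact_force: [0.9, -0.5, -2.1]
opening: 0.0334
grip_force: 65.1
```

Emit:
{"fn": "servo_tool", "kwargs": {"increments": [[[2.8,0,0,0.1,0],[2.8,0,0,0.2,0],[2.8,0,0,0.2,0]]]}}

```text
t: 17.25
tool_pos: [0.497, -0.1343, 0.0976]
tool_rot: [2.282, 2.157, 0.001]
contact_force: [-0.5, 0.2, -2.5]
opening: 0.033
grip_force: 65.0
```

Emit:
{"fn": "servo_tool", "kwargs": {"increments": [[[2.8,0,0,0.1,0],[2.8,0,0,0.2,0],[2.8,0,0,0.2,0]]]}}

```text
t: 17.55
tool_pos: [0.4962, -0.1342, 0.0946]
tool_rot: [2.283, 2.157, 0.0]
contact_force: [-0.5, 0.1, -2.9]
opening: 0.0332
grip_force: 65.0
```

Emit:
{"fn": "servo_tool", "kwargs": {"increments": [[[2.8,0,0,0.1,0],[2.8,0,0,0.2,0],[2.8,0,0,0.2,0]]]}}

```text
t: 17.85
tool_pos: [0.4961, -0.1342, 0.0923]
tool_rot: [-2.283, -2.157, 0.0]
contact_force: [0.2, -0.5, -2.1]
opening: 0.0333
grip_force: 65.0
```

Emit:
{"fn": "servo_tool", "kwargs": {"increments": [[[2.8,0,0,0.1,0],[2.8,0,0,0.2,0],[2.8,0,0,0.2,0]]]}}

```text
t: 18.15
tool_pos: [0.4963, -0.1344, 0.0909]
tool_rot: [2.284, 2.158, -0.0]
contact_force: [-1.5, 0.1, -0.4]
opening: 0.0331
grip_force: 65.6
```

Contact is just starting. I'll press on gently.

Emit:
{"fn": "servo_tool", "kwargs": {"increments": [[[2.8,0,0,0.1,0],[2.8,0,0,0.2,0],[2.8,0,0,0.2,0]]]}}

```text
t: 18.45
tool_pos: [0.4965, -0.1345, 0.0906]
tool_rot: [-2.283, -2.157, 0.001]
contact_force: [-6.4, 1.3, 11.2]
opening: 0.0333
grip_force: 67.0
```

Emit:
{"fn": "servo_tool", "kwargs": {"increments": [[[2.8,0,0,0.1,0],[2.8,0,0,0.1,0]]]}}

```text
t: 18.65
tool_pos: [0.4965, -0.1345, 0.0905]
tool_rot: [-2.282, -2.158, 0.001]
contact_force: [-8.4, 1.9, 15.9]
opening: 0.0332
grip_force: 67.6
```

```bash
python3 - <<'E'
from to import *
from tilt import tilt
to([.499,-.080,.2],87.05)
save('wrist','w8.png');tilt('w8.png')
E
```

```text
t 18.65 pos [ 0.4965 -0.1345  0.0905] yaw 86.78 z [-0.001  0.    -1.   ] inc cm [  5.46  -0.07 -10.95] turn -0.2689874630302711 F [-8.4  1.9 15.9] op 0.033201471440850124 67.59756445884705
[[ 1.040e+00 -3.906e+01  1.030e+02  6.000e-02]
 [ 3.100e-01 -2.224e+01  1.030e+02  4.000e-02]
 [-2.000e-01  2.206e+01  1.030e+02  8.000e-02]
 [ 6.400e-01  3.837e+01  1.030e+02  7.000e-02]]
resid m*100px [ 0.1  -0.08 -0.14  0.13]
load x in tool [-0.95   0.002 -0.312] tilt deg 18.16 world [-0.051 -0.949  0.312]
```

Emit:
{"fn": "servo_tool", "kwargs": {"increments": [[[2.8,0,0,0.1,0],[2.8,0,0,0.15,0],[2.8,0,0,0.15,0]]]}}

```text
t: 19.0
tool_pos: [0.4966, -0.1346, 0.0903]
tool_rot: [-2.282, -2.157, 0.002]
contact_force: [-13.3, 3.8, 24.5]
opening: 0.0333
grip_force: 68.4
```

```bash
python3 - <<'E'
from to import *
from tilt import tilt
save('wrist','w9.png');tilt('w9.png')
E
```

```text
[[ 1.670e+00 -3.931e+01  1.030e+02  5.000e-02]
 [ 7.700e-01 -2.239e+01  1.030e+02  5.000e-02]
 [-3.700e-01  2.208e+01  1.030e+02  1.000e-01]
 [ 5.300e-01  3.840e+01  1.030e+02  8.000e-02]]
resid m*100px [ 0.1  -0.08 -0.18  0.16]
load x in tool [-0.953  0.003 -0.302] tilt deg 17.55 world [-0.05  -0.952  0.301]
```

```bash
python3 - <<'E'
from tilt import *
for n in('w6','w7','w8','w9'):
    for a,b in((275,340),(262,350),(285,366)):
        print(n,a,b);tilt(n+'.png',a,b,dbg=(a==275))
g=[load(n+'.png')[1]['img'][234:384,196:316,::-1] for n in('w7','w9')]
cv2.imwrite('pics/c79.png',cv2.convertScaleAbs(cv2.resize(np.hstack(g),(800,500),interpolation=cv2.INTER_CUBIC),alpha=2.2))
E
```

```text
w6 275 340
[[ 4.910e+00 -3.973e+01  6.400e+01  6.000e-02]
 [ 1.330e+00 -2.225e+01  6.400e+01  4.000e-02]
 [-4.820e+00  2.328e+01  6.400e+01  7.000e-02]
 [-6.460e+00  4.013e+01  6.400e+01  1.000e-01]]
resid m*100px [ 0.15 -0.17 -0.1   0.11]
load x in tool [-0.983 -0.002 -0.183] tilt deg 10.54 world [-0.059 -0.981  0.184]
w6 262 350
load x in tool [-0.982 -0.001 -0.19 ] tilt deg 10.97 world [-0.058 -0.98   0.191]
w6 285 366
load x in tool [-0.983 -0.002 -0.181] tilt deg 10.42 world [-0.058 -0.982  0.182]
w7 275 340
[[-1.240e+00 -3.822e+01  6.400e+01  4.000e-02]
 [-1.520e+00 -2.157e+01  6.400e+01  5.000e-02]
 [-1.000e-01  5.500e+00  6.400e+01  3.000e-02]
 [-7.800e-01  2.226e+01  6.400e+01  5.000e-02]
 [-1.500e+00  3.903e+01  6.400e+01  4.000e-02]]
resid m*100px [-0.03 -0.12  0.27  0.05 -0.17]
load x in tool [-0.947 -0.002 -0.321] tilt deg 18.7 world [-0.056 -0.946  0.321]
w7 262 350
load x in tool [-0.946 -0.001 -0.324] tilt deg 18.88 world [-0.055 -0.945  0.324]
w7 285 366
load x in tool [-0.94   0.001 -0.34 ] tilt deg 19.88 world [-0.052 -0.939  0.34 ]
w8 275 340
[[ 1.550e+00 -3.922e+
[... 283 characters left out ...]
0.301]
w8 262 350
load x in tool [-0.952  0.002 -0.307] tilt deg 17.91 world [-0.051 -0.95   0.307]
w8 285 366
load x in tool [-0.95   0.002 -0.313] tilt deg 18.26 world [-0.051 -0.948  0.313]
w9 275 340
[[ 2.050e+00 -3.944e+01  6.400e+01  4.000e-02]
 [ 0.000e+00 -2.213e+01  6.400e+01  3.000e-02]
 [-6.400e-01  2.216e+01  6.400e+01  6.000e-02]
 [-2.500e-01  3.863e+01  6.400e+01  5.000e-02]]
resid m*100px [ 0.21 -0.25 -0.1   0.13]
load x in tool [-0.956  0.002 -0.293] tilt deg 17.06 world [-0.051 -0.955  0.293]
w9 262 350
load x in tool [-0.955  0.002 -0.295] tilt deg 17.17 world [-0.051 -0.954  0.295]
w9 285 366
load x in tool [-0.953  0.003 -0.303] tilt deg 17.64 world [-0.05  -0.952  0.303]
```

Emit:
{"fn": "servo_tool", "kwargs": {"increments": [[[2.8,0,0,0.1,0],[2.8,0,0,0.2,0],[2.8,0,0,0.2,0]]]}}

```text
t: 19.35
tool_pos: [0.4975, -0.135, 0.09]
tool_rot: [2.282, 2.158, -0.001]
contact_force: [-14.5, 3.8, 30.4]
opening: 0.0335
grip_force: 69.6
```

Emit:
{"fn": "servo_tool", "kwargs": {"increments": [[[2.8,0,0,-2,0],[2.8,0,0,-5,0],[2.8,0,0,-10,0],[2.8,0,0,-15,0],[2.8,0,0,-15,0]]]}}

```text
t: 19.85
tool_pos: [0.5003, -0.136, 0.2434]
tool_rot: [2.273, 2.147, 0.01]
contact_force: [1.7, -0.5, -1.0]
opening: 0.0332
grip_force: 65.4
```

```bash
python3 - <<'E'
from to import *
from tilt import *
to([.45,.15,.30],182.8)
save('wrist','w10.png')
for a,b in((275,340),(262,350),(285,366)):tilt('w10.png',a,b,dbg=(a==275))
# side edges of the load's top face (dark load against pads/bench): width per row
o,d=load('w10.png');g=cv2.cvtColor(d['img'],cv2.COLOR_RGB2GRAY)
for v in range(196,372,16):print(v,g[v,196:316:2].tolist())
E
```

```text
t 19.85 pos [ 0.5003 -0.136   0.2434] yaw 86.75 z [ 0.015 -0.007 -1.   ] inc cm [28.23 -6.55 -5.92] turn -96.05379159015905 F [ 1.7 -0.5 -1. ] op 0.03320947879131781 65.43321132659912
[[ 1.170e+00 -3.902e+01  6.400e+01  6.000e-02]
 [ 1.240e+00 -2.245e+01  6.400e+01  5.000e-02]
 [ 2.100e-01  5.390e+00  6.400e+01  5.000e-02]
 [ 3.400e-01  2.189e+01  6.400e+01  4.000e-02]
 [ 5.500e-01  3.842e+01  6.400e+01  4.000e-02]]
resid m*100px [ 0.    0.08 -0.13 -0.03  0.08]
load x in tool [-0.952  0.003 -0.307] tilt deg 17.88 world [-0.056 -0.948  0.312]
load x in tool [-0.952  0.003 -0.307] tilt deg 17.87 world [-0.055 -0.948  0.312]
load x in tool [-0.948  0.003 -0.318] tilt deg 18.55 world [-0.055 -0.945  0.323]
196 [103, 102, 101, 101, 100, 85, 92, 133, 138, 139, 139, 139, 137, 141, 144, 138, 142, 91, 90, 92, 90, 152, 151, 153, 152, 150, 153, 152, 153, 153, 152, 153, 153, 153, 118, 141, 142, 143, 141, 145, 139, 141, 144, 142, 141, 145, 138, 140, 139, 145, 153, 152, 153, 153, 152, 153, 154, 153, 152, 153]
212 [149, 141, 141, 144, 128, 86, 90, 132, 137, 137, 137, 141, 136, 139, 140, 136, 134, 1
[... 1744 characters left out ...]
 19, 36, 38, 21, 14, 37, 37, 36, 37, 34, 38, 34, 22, 38, 37, 36, 37, 36, 36, 36, 31, 40, 37, 35, 34, 35, 37, 37, 34, 32, 35, 36, 37, 35, 17, 36, 36, 33, 34, 41, 38, 35, 21, 29, 35, 34, 18, 15, 12, 16, 13, 16]
340 [8, 8, 9, 6, 10, 56, 150, 150, 96, 35, 36, 20, 16, 35, 37, 37, 35, 35, 33, 33, 16, 37, 36, 36, 37, 35, 36, 34, 32, 37, 35, 33, 35, 33, 33, 36, 35, 31, 34, 35, 37, 32, 17, 36, 34, 35, 38, 37, 36, 46, 17, 31, 33, 34, 124, 146, 129, 12, 11, 16]
356 [10, 12, 13, 8, 7, 4, 124, 148, 103, 36, 36, 23, 17, 35, 36, 33, 34, 34, 33, 37, 16, 34, 38, 36, 34, 35, 35, 36, 26, 36, 34, 35, 34, 37, 35, 34, 34, 55, 35, 34, 58, 53, 18, 33, 33, 33, 31, 40, 59, 50, 15, 29, 35, 33, 126, 146, 90, 13, 13, 9]
```

The load is tilted about 17.5 to 18° nose up and firmly held. Next I carry it to the camera, turning on the way.

Emit:
{"fn": "servo_tool", "kwargs": {"increments": [[[2.8,3,-2,-2,-8.4],[2.8,6,-4,-3.5,-16.8],[2.8,9,-6,-5,-25.2],[2.8,12,-8,-5,-33.6],[2.8,14.5,-9.5,-5,-42]]], "newtons": 70}}

```text
t: 20.4
tool_pos: [0.4082, 0.0172, 0.2822]
tool_rot: [-1.349, -2.835, 0.001]
contact_force: [1.0, 0.1, -2.8]
opening: 0.0331
grip_force: 70.4
```

Emit:
{"fn": "servo_tool", "kwargs": {"increments": [[[2.8,0,0,0,-8.4],[2.8,0,0,0,-16.8],[2.8,0,0,0,-25.2],[2.8,0,0,0,-33.6],[2.8,0,0,0,-42]]]}}

```text
t: 20.9
tool_pos: [0.4088, 0.016, 0.2814]
tool_rot: [-0.244, -3.128, -0.0]
contact_force: [-0.1, -0.6, -2.8]
opening: 0.033
grip_force: 70.4
```

```bash
python3 - <<'E'
from to import *
to([.42,.242,.24],182.8)
E
```

```text
t 20.9 pos [0.4088 0.016  0.2814] yaw 171.1 z [-0.004  0.001 -1.   ] inc cm [ 2.38 22.5   4.15] turn -11.703530997054855 F [-0.1 -0.6 -2.8] op 0.03296497626346009 70.36714196205139
```

Emit:
{"fn": "servo_tool", "kwargs": {"increments": [[[2.8,2.4,5,0,-6],[2.8,2.4,10,0,-11.5],[2.8,2.4,14,2,-11.5],[2.8,2.4,18,4,-11.5],[2.8,2.4,22.5,4.2,-11.5]]]}}

```text
t: 21.4
tool_pos: [0.4195, 0.2425, 0.2361]
tool_rot: [0.062, -3.133, 0.005]
contact_force: [0.4, -0.7, -2.2]
opening: 0.0332
grip_force: 70.7
```

Emit:
{"fn": "servo_tool", "kwargs": {"increments": [[[2.8,0,0,0,0],[2.8,0,0,0,0]]]}}

```text
t: 21.6
tool_pos: [0.421, 0.2421, 0.2393]
tool_rot: [0.065, -3.137, 0.003]
contact_force: [-0.1, -0.4, -2.7]
opening: 0.0333
grip_force: 71.3
```

```bash
python3 - <<'E'
from to import *
from tilt import *
to([.4918,.2423,.2202],182.8)
save('wrist','w11.png')
for a,b in((275,340),(262,350),(285,366)):tilt('w11.png',a,b,dbg=0)
E
```

```text
t 21.6 pos [0.421  0.2421 0.2393] yaw -177.63 z [-0.004 -0.002 -1.   ] inc cm [-7.09 -0.27  1.88] turn -0.42992191528242074 F [-0.1 -0.4 -2.7] op 0.03331364192462906 71.25673413276672Traceback (most recent call last):
  File "<stdin>", line 5, in <module>
  File "tilt.py", line 17, in tilt
    p=cv2.undistortPoints(np.array(pts)[None],K,np.array([d['k1'],0,0,0.])).reshape(-1,2)
      ~~~~~~~~~~~~~~~~~~~^^^^^^^^^^^^^^^^^^^^^^^^^^^^^^^^^^^^^^^^^^^^^^^^^^
cv2.error: OpenCV(4.12.0) /io/opencv/modules/core/src/matrix_expressions.cpp:24: error: (-5:Bad argument) Matrix operand is an empty matrix. in function 'checkOperandsExist'
```

Emit:
{"fn": "servo_tool", "kwargs": {"increments": [[[2.8,-2,-0.2,0.6,-0.4],[2.8,-4,-0.2,1.2,-0.4],[2.8,-5.5,-0.3,1.9,-0.4],[2.8,-6.6,-0.3,1.9,-0.4],[2.8,-7.1,-0.3,1.9,-0.4]]]}}

```text
t: 22.15
tool_pos: [0.4939, 0.2404, 0.2229]
tool_rot: [0.069, -3.14, 0.0]
contact_force: [-0.2, 0.7, -1.8]
opening: 0.0334
grip_force: 71.2
```

Emit:
{"fn": "servo_tool", "kwargs": {"increments": [[[2.8,0,0,0,0],[2.8,0,0,0,0],[2.8,0,0,0,0]]]}}

```text
t: 22.45
tool_pos: [0.4929, 0.2416, 0.2234]
tool_rot: [-0.073, 3.14, 0.0]
contact_force: [0.1, -0.0, -2.0]
opening: 0.0331
grip_force: 71.2
```

```bash
sed -i 's/^        p=cv2/        if len(pts)<60:continue\n        p=cv2/' tilt.py; python3 - <<'E'
from to import *
from tilt import *
to([.4918,.2423,.2202],182.8)
save('wrist','w12.png');save('scene','s12.png');save('top','t12.png')
for a,b in((262,366),(262,350),(285,366)):
  for n in('w11','w12'):
    try:tilt(n+'.png',a,b,dbg=0)
    except Exception as e:print(n,'x')
def c(n,P,w,h):
    g=cv2.imread('pics/'+n);u,v=proj(n,P)[0];x=int(np.clip(u-w/2,0,512-w));y=int(np.clip(v-h/2,0,384-h));print(n,x,y,400/w)
    return cv2.convertScaleAbs(cv2.resize(g[y:y+h,x:x+w],(400,300),interpolation=cv2.INTER_CUBIC),alpha=1.8)
C=[.54,.245,.235]
g=cv2.convertScaleAbs(cv2.resize(cv2.imread('pics/w12.png'),(400,300)),alpha=1.8)
j=c('s12.png',[.487,-.23,.05],80,60)
cv2.imwrite('pics/f.png',np.vstack([np.hstack([c('s12.png',C,80,60),c('t12.png',C,80,60)]),np.hstack([g,j])]))
E
```

```text
t 22.45 pos [0.4929 0.2416 0.2234] yaw -177.34 z [ 0.  0. -1.] inc cm [0.1  0.07 0.32] turn -0.14379326831726758 F [ 0.1 -0.  -2. ] op 0.03309824528501034 71.2189793586731
load x in tool [-0.958  0.002 -0.286] tilt deg 16.62 world [0.959 0.042 0.282]
load x in tool [-0.96   0.001 -0.278] tilt deg 16.17 world [0.959 0.045 0.279]
load x in tool [-0.946  0.001 -0.325] tilt deg 18.99 world [0.946 0.041 0.321]
load x in tool [-0.945  0.    -0.326] tilt deg 19.05 world [0.944 0.044 0.327]
load x in tool [-0.965 -0.001 -0.261] tilt deg 15.12 world [0.966 0.04  0.257]
load x in tool [-0.963  0.    -0.268] tilt deg 15.55 world [0.962 0.045 0.269]
s12.png 192 220 5.0
s12.png 261 107 5.0
t12.png 122 124 5.0
```

View pics/f.png

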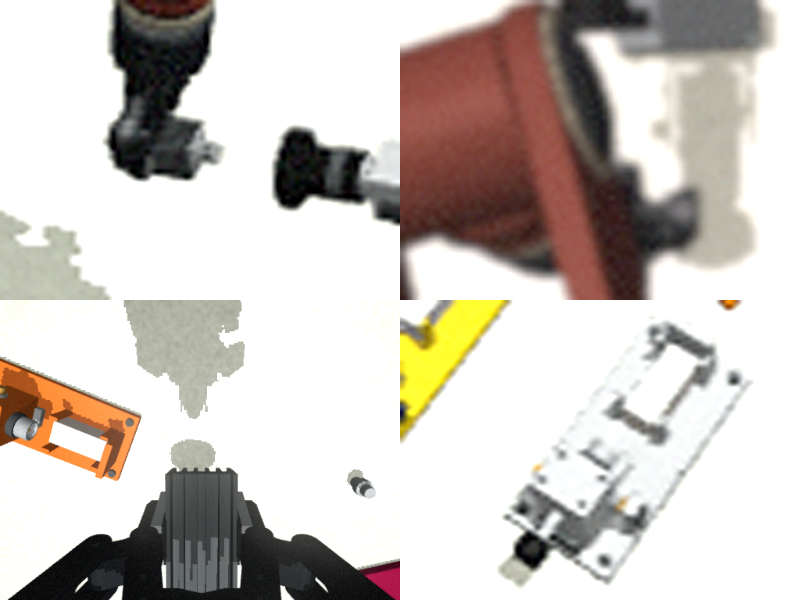

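The scene crop shows the load's connector at about (221,153), facing the ring light at (285,168) across a clear gap. The jig's nest is empty and the slide is still pulled back. I'll check this numerically against the projected focus.

```bash
python3 - <<'E'
from to import *
from fit import axes
x,l,u=axes(np.radians(2.7),np.radians(16.7));F=np.array([.5482,.2451,.2369])
o,d=load('s12.png')
T=np.array([.4929,.2416,.2234]);m=T+[.0564,.0028,.0167]
P=[F,F+.06*x,F+.06*x+.031*u,F+.06*x-.031*u,m,m-.018*x]
print((proj('s12.png',P)-[261,107])*5)
print('1mm x,y,z ->',[((proj('s12.png',F+e)-proj('s12.png',F))*5/10).round(2) for e in np.eye(3)*.01])
E
```

```text
[[214.81672487 154.01279563]
 [287.30600608 164.68674187]
 [281.28227024 135.87314666]
 [293.14285922 192.63360237]
 [216.15031119 152.54135213]
 [194.85264028 149.41967565]]
1mm x,y,z -> [array([[1.18, 0.47]]), array([[ 0.53, -0.89]]), array([[ 0.13, -0.82]])]
```

Emit:
{"fn": "servo_tool", "kwargs": {"increments": [[[2.8,0.1,0,0.3,0],[2.8,0.1,0,0.3,0],[2.8,0.1,0,0.3,0]]]}}

```text
t: 22.9
tool_pos: [0.492, 0.2415, 0.2198]
tool_rot: [0.073, -3.14, 0.0]
contact_force: [0.1, -0.2, -2.7]
opening: 0.0329
grip_force: 71.2
```

```bash
python3 - <<'E'
from to import *
to([.4918,.2423,.2202],182.8)
print(ctrl.finish_job())
E
```

```text
t 22.9 pos [0.492  0.2415 0.2198] yaw -177.34 z [-0. -0. -1.] inc cm [ 0.01  0.08 -0.04] turn -0.14441865735523152 F [ 0.1 -0.2 -2.7] op 0.03286020866659417 71.2196695804596
the job is handed in; nothing more can be done
None
```

I handed the job in at 22.9 s: the slide is parked at its stop, and the arm holds the load with its connector mouth about 60 mm from the lens, centred to a few mm by my estimate; its nose-up tilt measured 15–19° against the camera's 16.7°, so squareness is known only to about 2°.

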